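Draw the crate bolt with the hooked rod

ROBOT

A 6-joint arm with a two-finger parallel gripper is mounted at the origin on a cart in front of the work surface, level with it; the furniture and walls round the work are solid. World frame = base frame: x ahead of the robot, y to its left, z up, the work surface at z = 0. Lengths are in m, angles in degrees, forces in N, time in s.
With the tool pointing down it reaches from about 0.4 to 0.825 m from the base axis. Payload 7 kg.
Tool frame: the origin (TCP) lies on the mounting face of the last link; the fingertips stand 178 mm ahead of it and the grasp point (between the pads) lies 159 mm ahead of it (ctrl.tip_extent is the distance from the TCP to the fingertips, in m); z points along the fingers, y is the direction in which the jaws open and shut (so a half turn about z gives the same grasp; the last joint's range is limited). The gripper opens to 88 mm and grips with 3 to 60 N. Pads are 19 mm wide; open, the fingers measure 130 mm over their backs; the gripper's body (78 mm by 193 mm) begins 47 mm behind the grasp point.
Start: joints at [86.866, 20.546, 0.682, 0, -70.136, -16.507], TCP at [0.227, 0.636, 0.405] pointing down, gripper open.
Joint ranges: [-176.03, 176.03], [-82.01, 121.73], [-58.28, 71.71], [-173.87, 95.51], [-174.79, -0.11], [-173.66, 173.66]. Speed limits (degrees/s): [136.94, 136.94, 172.46, 180, 180, 180].

INTERFACE

Orientations are given as [roll, pitch, yaw] about the fixed x, y, z axes, in that order (R = Rz(yaw) Ry(pitch) Rx(roll)).
In Python, from plant import ctrl gives the robot as it stands. The module is installed in compiled form; this text tells all that it offers.
- The arm moves only by the tool carry_out, never from a script. Its argument "moves" is text: rows parted by semicolons, each of 7 numbers parted by spaces: the finger opening in m, from 0 to 0.0876, then the shift along the tool's x, y, z in m, then the turn, a rotation vector about the tool's x, y, z in rad. A call has 1 to 20 rows; each row is the pose to reach, as a shift and turn from the pose commanded when the call began, along the tool's axes at that moment; what a row does not reach only later rows make up. A row lasts 1/10 s, in which the tool goes at most 50 mm and 8.59 degrees, less where a joint would pass 70% of its speed; a pose out of reach is approached as far as the arm can. A call with a gripper value outside its range is refused whole. The fingers move at their own pace and stop on an object; the grip force is fixed at half the most. Time passes only in rows, so rows that repeat a pose let the fingers close. It gives the time, the measured TCP pose, the force and the opening at its end, in the units of the state.
- ctrl.get_obs(): the state, without advancing time (a new reading comes with each control period).
- ctrl.snapshot(name): name is "side" or "top"; returns a dict with "image" (384x512x3 uint8, red, green, blue), "K" (3x3 intrinsics, pixels), "R" (3x3) and "t" (3): a world point X has camera coordinates R X + t. Camera axes: x right, y down, z forward; pixel columns grow to the right and rows downward; lengths in m; the calibration is good to about 2 mm. A picture is of the moment at which its call begins. There is no depth.
- ctrl.close_job(): hands the job in, once; it reports no verdict.
Trained networks look in a picture, given as the dict that the camera call returned (one of the last four; its "shot" number tells which), for a name from the list of things; names that differ only in an ending like _2 or _b are one class to them, and where a whole thing is asked for, a point or a joint stands for the part that bears it (a point fixed in the world has none). Each returns a list of dicts, best first, with "confidence" (0 to 1); they miss things now and then, are a little off and sometimes report something else, mostly with a low value. They report only what shows in the picture. A call takes as long as a camera call.
- ctrl.recognise(picture, label): "extent" ([left, top, right, bottom] in pixels, round what is visible of it).
- ctrl.trace(picture, label): "region" (384x512 bool, what is visible of it) and "extent" ([left, top, right, bottom] in pixels, round what is visible of it).
- ctrl.mark_of(picture, label): "at" ([row, column] in pixels: a listed point, or the origin of a listed thing).
The state is a dict: "clock": time; "joint_pos": joint angles; "qvel": joint speeds; "tau": joint torques, N m; "tool_pos": TCP position; "orientation": TCP orientation; "force": force on the tool from outside, world axes, zero at the start; "moment": the same for the moment, N m; "opening": finger opening in m.
Only numpy, scipy, OpenCV 4.12 (cv2) and the standard library are available. Lean on these libraries where they do the work, as an engineer would, in place of code of your own. Each camera call takes 0.05 s, during which the arm holds its last target.

TASK

The bolt of the low crate lies under a wire guard, where no hand can get at it. Take the rod with the down-turned hook (not the one with the round disc, which stays where it is), reach it in under the guard from the near side, drop the hook into the loop of the bolt and draw the bolt fully open towards you, keeping the hand itself well away from the bolt. Then set the hooked rod back on the table, standing on the flat underside of its wooden handle.

Things in the scene. Friction and masses are not known exactly. Their poses are not given: they have to be found in the camera images.
- hooked_rod: Stands on its wooden handle, a block 100 mm long (x), 28 wide (y), 50 high; grip it across the width. Origin: centre of its underside, z up. An 8 mm steel rod runs from its +x end along x, axis at z = 38 mm; at x = 250 mm it turns straight down, its round tip ending at z = 4 mm. 160 to 260 g, balancing about 20 mm from the handle's middle towards the rod.
- push_rod: Bystander: same wooden handle, origin and axes, but its rod ends at x = 250 mm in an upright round disc of 32 mm diameter instead of a hook. It stays where it is.
- bolt_loop (a point): Centre of the square loop at the near end of the steel bolt, 94 mm above the table; moves with it. Loop: level frame of 6 mm bar, clear opening 36 x 36 mm, open above and below. Axes of the fixed crate: x along the bolt to the far back board, z up. The lid is 20 mm below, ending 78 mm nearer. Wire guard above: underside 74 mm over this point, reaching 63 mm nearer, its near side and flanks open.
- bolt (a joint): Travel of the bolt in m: 0 to 0.005 at the start (shut), 0.035 fully drawn, against a stop; drawing moves the loop along its -x, towards the robot. It slides with about 2.5 N of friction and stays where it is left. A loose shell candle 46 mm high stands on the table just before the crate.

How it is judged:
By the outcome, as a careful person would: the job done as asked, in the order asked, and still so for the second after the job is handed in, with the robot touching nothing.
It also fails if it takes over 58 s, if anything falls off the work surface, if the arm or the gripper's body presses on something with over 40 N, if the wrist force passes 120 N, or if a joint passes its speed limit or range.

## Working session

There is one attempt and no reset: what is moved stays moved. The work goes in short steps, Python scripts to look and compute and a tool call to move; the robot and the scene stay as the last step left them, time stands still between calls to the robot, and variables do not carry over. Pictures are saved under pics/ and viewed, and the job is handed in when it is done.

Besides the shell and the picture viewer there is one more tool, called after "Request:" as name(argument=value, ...) on one line, values as JSON. carry_out: Moves the arm, as the interface text tells. Its arguments: {"type":"object","properties":{"moves":{"type":"string"}},"required":["moves"]}

```bash
mkdir -p pics
cat > h.py <<'E'
import numpy as np, cv2
from plant import ctrl
def save(p,n): cv2.imwrite('pics/'+n+'.png',cv2.cvtColor(p['image'],cv2.COLOR_RGB2BGR))
def proj(p,X):
    c=p['R']@np.array(X,float)+p['t']; q=p['K']@c; return q[:2]/q[2]
def ray(p,uv):
    d=np.linalg.inv(p['K'])@np.array([uv[0],uv[1],1.]); R=np.array(p['R']); return -R.T@p['t'], R.T@d
def atz(p,uv,z):
    o,d=ray(p,uv); return o+d*(z-o[2])/d[2]
def tri(p1,u1,p2,u2):
    o1,d1=ray(p1,u1);o2,d2=ray(p2,u2);d1/=np.linalg.norm(d1);d2/=np.linalg.norm(d2)
    s=np.linalg.lstsq(np.c_[d1,-d2],o2-o1,rcond=None)[0]
    a=o1+d1*s[0];b=o2+d2*s[1];return (a+b)/2,np.linalg.norm(a-b)
E
python3 - <<'E'
from h import *
a=ctrl.snapshot("side");b=ctrl.snapshot("top")
save(a,'s0');save(b,'t0')
print(ctrl.get_obs())
for l in ["hooked_rod","push_rod","bolt_loop"]:
    for p,n in((a,'s'),(b,'t')):
        print(l,n,ctrl.mark_of(p,l),[ (x['extent'],x['confidence']) for x in ctrl.recognise(p,l)])
for p in(a,b): print(ray(p,(256,192)))
E
```

```text
{'clock': 0.1, 'joint_pos': array([ 8.68666535e+01,  2.05852785e+01,  6.40598672e-01, -1.57709767e-02,
       -7.01337991e+01, -1.65055656e+01]), 'qvel': array([-0.15191355, -0.11616066,  0.04655294,  0.11447564, -0.03594826,
        0.04049715]), 'tau': array([-1.64471745e-03, -5.84161484e+01,  2.93753994e+01,  7.01564893e+00,
        1.01642171e-02, -4.62077446e-05]), 'tool_pos': array([0.22682798, 0.63557752, 0.40385751]), 'orientation': array([ 1.79920542e+02, -8.08257360e-03, -1.96442760e+01]), 'force': array([-0.19458518, -0.44900375,  0.19502513]), 'moment': array([-0.06933841,  0.02986087, -0.02296802]), 'opening': 0.08775516602508351}
hooked_rod s [{'at': [172.6, 183.2], 'confidence': 0.94}] [([163.6, 152.2, 209.8, 177.5], 0.67)]
hooked_rod t [{'at': [267.7, 131.4], 'confidence': 0.95}] [([112.2, 165.4, 140.8, 290.7], 0.75)]
push_rod s [{'at': [327.8, 220.1], 'confidence': 0.72}] [([196.2, 285.5, 348.6, 336.7], 0.77)]
push_rod t [{'at': [274.3, 364.2], 'confidence': 0.89}] [([354.7, 173.7, 373.5, 298.6], 0.77)]
bolt_loop s [{'at': [182.0, 307.5], 'confidence': 0.58}] [([296.3, 178.7, 304.6, 184.9], 0.72)]
bolt_loop t [{'at': [152.9, 240.7], 'confidence': 0.56}] []
(array([ 0.33197987, -0.93559769,  0.74294497]), array([ 0.21649161,  0.79591807, -0.56546195]))
(array([ 0.52915375, -0.02514127,  1.13618752]), array([ 0.09075239, -0.01845511, -0.995991  ]))
```

View pics/s0.png

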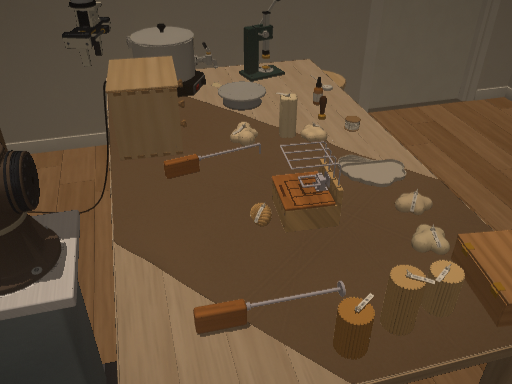

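View pics/t0.png

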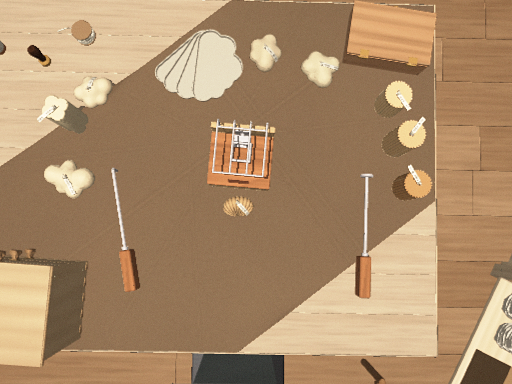

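Run:
```python
from h import *
a=ctrl.snapshot("side");b=ctrl.snapshot("top")
for nm,s,t,z in (("hook",(183.2,172.6),(131.4,267.7),0),("push",(220.1,327.8),(364.2,274.3),0),("loop",(307.5,182),(240.7,152.9),.094)):
    print(nm,tri(a,s,b,t),atz(a,s,z),atz(b,t,z))
for n,p in(('s',a),('t',b)):
    r=ctrl.trace(p,"hooked_rod")
    for x in r[:1]:
        m=x['region']; print(n,m.sum(),x['extent'],x['confidence']); cv2.imwrite('pics/m_'+n+'.png',m.astype(np.uint8)*255)
        ys,xs=np.nonzero(m)
        for y in sorted(set(ys))[::4]: print(y,xs[ys==y].min(),xs[ys==y].max())
im=cv2.imread('pics/s0.png');cv2.imwrite('pics/s0c.png',cv2.resize(im[110:270,150:350],None,fx=4,fy=3.75,interpolation=cv2.INTER_CUBIC)[:600])
im=cv2.imread('pics/t0.png');cv2.imwrite('pics/t0c.png',cv2.resize(im[100:250,110:310],None,fx=4,fy=4,interpolation=cv2.INTER_CUBIC))
```

```text
hook (array([4.37869182e-01, 2.61009293e-01, 2.91276542e-04]), np.float64(0.0016445239349064363)) [0.43870218 0.26118604 0.        ] [0.43703219 0.26124083 0.        ]
push (array([ 4.29065701e-01, -3.21094798e-01, -1.20099116e-04]), np.float64(0.0034286971165815435)) [ 0.42737701 -0.32081329  0.        ] [ 0.43076205 -0.32138019  0.        ]
loop (array([ 0.7163311 , -0.00714425,  0.08975176]), np.float64(0.0010420927928020609)) [ 0.71437149 -0.01320541  0.094     ] [ 0.71506473 -0.00707502  0.094     ]
s 772 [166.4, 143.0, 258.8, 176.9] 0.7
143 257 259
147 242 260
151 224 260
155 188 216
159 175 201
163 163 198
167 164 199
171 165 198
175 166 180
```

View crops.

View pics/s0c.png

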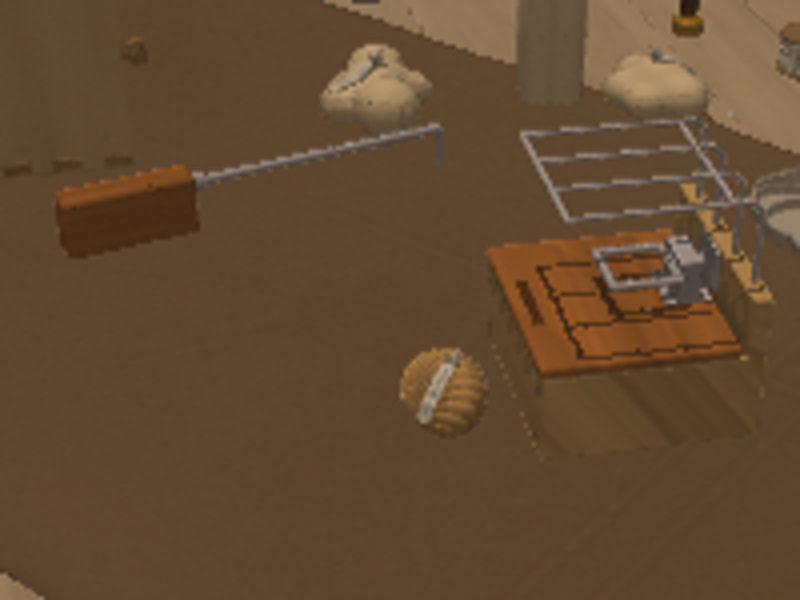

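View pics/t0c.png

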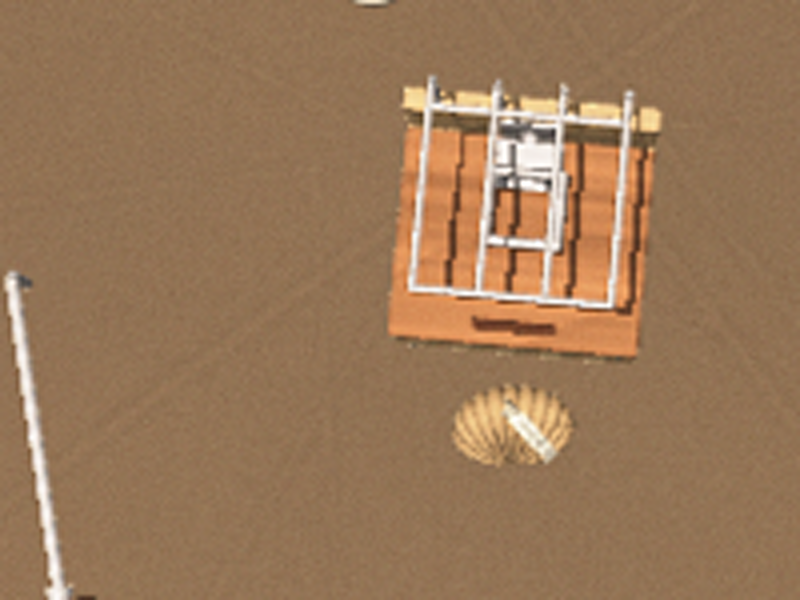

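Run:
```python
from h import *
im=cv2.imread('pics/t0.png');cv2.imwrite('pics/t0d.png',cv2.resize(im[160:300,60:160],None,fx=4,fy=4,interpolation=cv2.INTER_CUBIC))
cv2.imwrite('pics/t0e.png',cv2.resize(im[110:220,195:290],None,fx=5,fy=5,interpolation=cv2.INTER_CUBIC))
im=cv2.imread('pics/s0.png');cv2.imwrite('pics/s0e.png',cv2.resize(im[130:240,260:360],None,fx=5,fy=5,interpolation=cv2.INTER_CUBIC))
```

```text
(no output)
```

View pics/t0d.png

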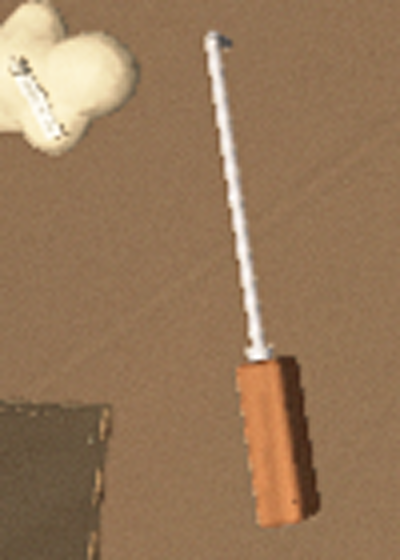

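View pics/t0e.png

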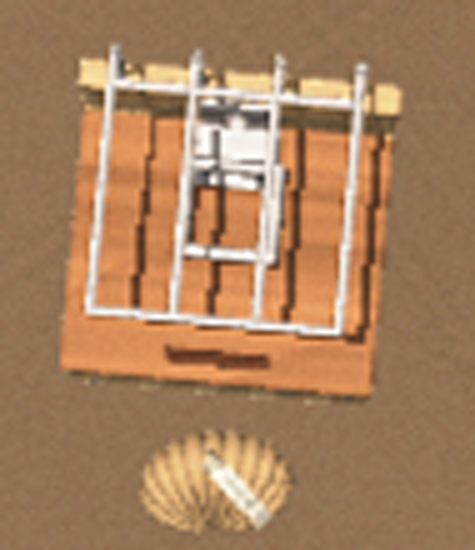

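View pics/s0e.png

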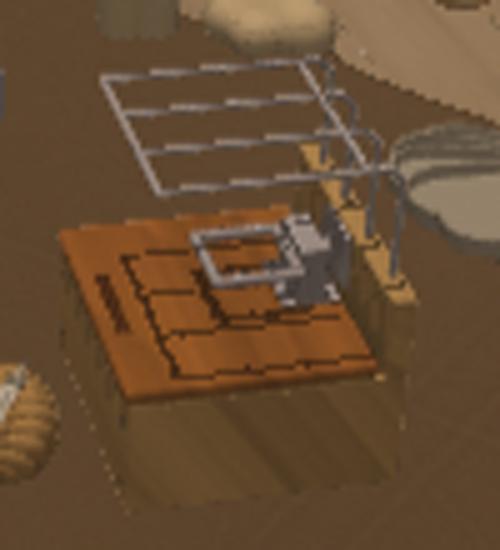

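Run:
```python
from h import *
a=ctrl.snapshot("side");b=ctrl.snapshot("top")
T=lambda u,v:(195+u/5,110+v/5); S=lambda u,v:(260+u/5,130+v/5)
print('loop',tri(a,S(249,255),b,T(231,217)))
print('lid near L,R',tri(a,S(60,230),b,T(62,370)),tri(a,S(128,398),b,T(372,397)))
print('lid far R',tri(a,S(378,366),b,T(393,150)))
L=atz(b,T(62,370),.074);R=atz(b,T(372,397),.074);print(L,R,np.degrees(np.arctan2(*(L-R)[:2])))
print('guard near L,R',tri(a,S(103,77),b,T(88,312)),tri(a,S(160,193),b,T(342,333)))
print('guard far',tri(a,S(303,63),b,T(113,85)),tri(a,S(385,167),b,T(360,102)))
print('hook corner',tri(a,(260,143.5),b,(113,169.8)),'tip',atz(a,(260,153.2),0.004))
h0=np.array([.4378,.261]);c=tri(a,(260,143.5),b,(113,169.8))[0][:2];print(np.linalg.norm(c-h0),np.degrees(np.arctan2(*(c-h0)[::-1])))
# handle top corners in top view
for uv in ((238,364),(292,358),(302,520),(258,526)): print('handle top',atz(b,(60+uv[0]/4,160+uv[1]/4),.05))
print('box base',atz(b,(87,262),0),atz(b,(78,345),0),'top tri',tri(a,(177,82),b,(43,365)), tri(a,(172,58),b,(51,265)))
for n,p in(('s',a),('t',b)):print(p['K'][0,0])
for uv in((225,207),(253,207),(238,198),(238,216)):print('shell',atz(b,uv,.023))
print('candle tall',atz(b,(65,125),0))
```

```text
loop (array([ 0.71778325, -0.0093404 ,  0.09336731]), np.float64(0.00772338452917876))
lid near L,R (array([0.64566921, 0.07010323, 0.0713861 ]), np.float64(0.005558454127207485)) (array([ 0.63528752, -0.0772311 ,  0.07023851]), np.float64(0.004487406077689032))
lid far R (array([ 0.75591443, -0.08604187,  0.07171527]), np.float64(0.008387398987519886))
[0.64268418 0.0705421  0.074     ] [ 0.63274326 -0.07645743  0.074     ] 3.8687668801818984
guard near L,R (array([0.66018587, 0.05072381, 0.16987881]), np.float64(0.0048958355868909155)) (array([ 0.65294059, -0.05899803,  0.16957044]), np.float64(0.004149155639791125))
guard far (array([0.76105988, 0.04214956, 0.16762127]), np.float64(0.006592888546731567)) (array([ 0.75682766, -0.0661079 ,  0.17051814]), np.float64(0.009968570653637408))
hook corner (array([0.67918216, 0.3044946 , 0.03850659]), np.float64(0.004924604614891381)) tip [0.68214346 0.3052527  0.004     ]
0.24526950006421533 10.214505594803352
handle top [0.48018822 0.27842879 0.05      ]
handle top [0.48433225 0.24640567 0.05      ]
handle top [0.38866202 0.23700015 0.05      ]
handle top [0.38469971 0.26292171 0.05      ]
box base [0.44920777 0.37208587 0.        ] [0.24588916 0.38537409 0.        ] top tri (array([0.37047077, 0.30667837, 0.29561842]), np.float64(0.17324106850052207)) (array([0.45523953, 0.32890822, 0.31294393]), np.float64(0.019097282000619355))
480.6564181483944
450.50627894257184
shell [0.59184672 0.03022859 0.023     ]
shell [ 0.59317561 -0.03901207  0.023     ]
shell [ 0.61479049 -0.0014436   0.023     ]
shell [ 0.57019667 -0.00236503  0.023     ]
candle tall [0.79420545 0.4427328  0.        ]
```

Run:
```python
from h import *
im=cv2.imread('pics/t0.png');cv2.imwrite('pics/t0f.png',cv2.resize(im[235:384,0:150],None,fx=4,fy=4,interpolation=cv2.INTER_CUBIC))
im=cv2.imread('pics/s0.png');cv2.imwrite('pics/s0f.png',cv2.resize(im[0:190,50:250],None,fx=4,fy=3.1,interpolation=cv2.INTER_CUBIC))
```

```text
(no output)
```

View pics/t0f.png

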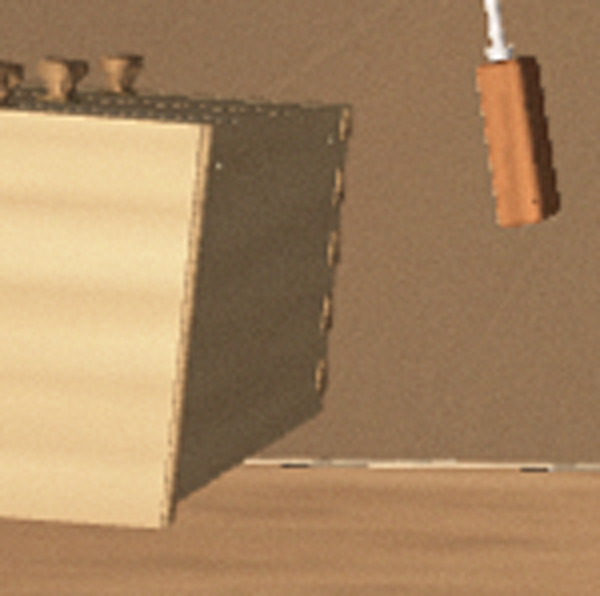

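View pics/s0f.png

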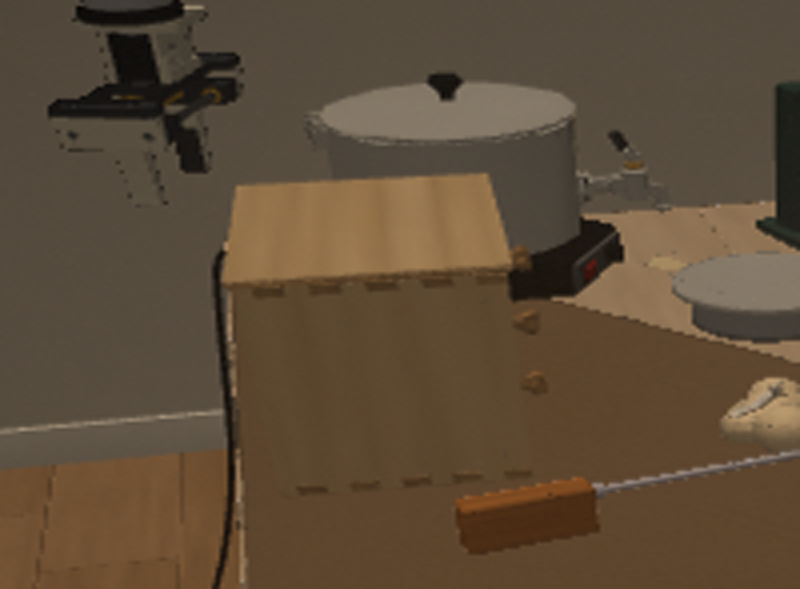

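Run:
```python
from h import *
a=ctrl.snapshot("side");b=ctrl.snapshot("top")
S=lambda u,v:(50+u/4,v/3.1*189.9/190);T=lambda u,v:(u/4,235+v/4)
print('base FR',tri(a,S(532,475),b,T(350,105)),atz(b,T(350,105),0),atz(a,S(532,475),0))
print('top FR',tri(a,S(512,270),b,T(210,123)))
print('rear R base',tri(a,S(290,490),b,T(320,408)),atz(b,T(320,408),0))
print('top rear R',tri(a,S(222,285),b,T(165,525)))
o,h=None,.19
for uv in ((488,175),(235,187)): print('top far',atz(a,S(*uv),.2))
# overlay hooked rod model for pose check
def model(x,y,yaw):
    c,s=np.cos(yaw),np.sin(yaw); R=np.array([[c,-s,0],[s,c,0],[0,0,1]])
    P=[(sx*.05,sy*.014,z) for z in(0,.05) for sx in(-1,1) for sy in(-1,1)]
    L=[(P[i],P[j]) for i in range(8) for j in range(i) if bin(i^j).count('1')==1]+[((.05,0,.038),(.25,0,.038)),((.25,0,.038),(.25,0,.004))]
    return [[R@np.array(p)+[x,y,0] for p in l] for l in L]
for n,p,(x0,y0,x1,y1) in(('s',a,(150,130,280,190)),('t',b,(90,160,160,300))):
    k=4 if n=='t' else 6
    im=cv2.cvtColor(p['image'],cv2.COLOR_RGB2BGR)[y0:y1,x0:x1];im=cv2.resize(im,None,fx=k,fy=k)
    for l in model(.4365,.261,np.radians(9.9)):
        q=[tuple(int(v) for v in ((proj(p,X)-[x0-.5,y0-.5])*k)) for X in l]; cv2.line(im,q[0],q[1],(0,255,0),1)
    cv2.imwrite('pics/ov_'+n+'.png',im)
```

```text
base FR (array([0.45251174, 0.36971503, 0.00273647]), np.float64(0.002505272118588296)) [0.45108661 0.37092511 0.        ] [0.4541628  0.37406384 0.        ]
top FR (array([0.45669282, 0.36403992, 0.21900247]), np.float64(0.0015636925912720593))
rear R base (array([0.27052972, 0.37742203, 0.00928101]), np.float64(0.006007142795316625)) [0.26530919 0.38132891 0.        ]
top rear R (array([0.25970667, 0.37569085, 0.2211079 ]), np.float64(0.0018477747448292867))
top far [0.47816013 0.68326831 0.2       ]
top far [0.27190344 0.69779564 0.2       ]
```

View pics/ov_s.png

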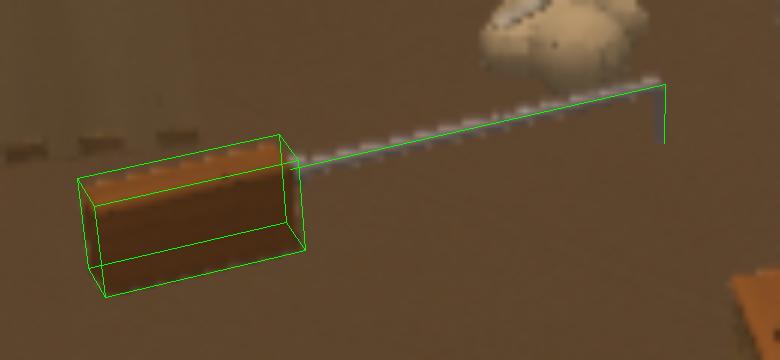

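View pics/ov_t.png

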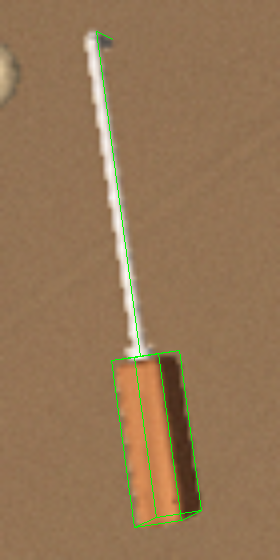

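```bash
cat >> h.py <<'E'
from scipy.spatial.transform import Rotation as Ro
def row(pos,yaw,cur=None,pitch=0):
    """row (shift,rotvec) in tool frame from current measured pose to world target, tool down"""
    o=ctrl.get_obs(); p0=np.array(o['tool_pos']);R0=Ro.from_euler('xyz',o['orientation'],degrees=True)
    if cur is not None: p0=np.array(cur[:3]);R0=Ro.from_euler('xyz',[180,0,cur[3]],degrees=True)
    Rt=Ro.from_euler('xyz',[180,pitch,yaw],degrees=True)
    print(np.round(R0.inv().apply(np.array(pos)-p0),4),np.round((R0.inv()*Rt).as_rotvec(),4))
E
python3 - <<'E'
from h import *
c=(.227,.636,.405,-19.64)
row((.227,.636,.52),-19.64,c); row((.457,.255,.45),10.3,c);row((.457,.255,.30),10.3,c)
E
```

```text
[ 0.     0.    -0.115] [0. 0. 0.]
[ 0.3447  0.2815 -0.045 ] [-0.      0.     -0.5226]
[0.3447 0.2815 0.105 ] [-0.      0.     -0.5226]
```

Request:
carry_out(moves="0.0876 0 0 -0.115 0 0 0; 0.0876 0 0 -0.115 0 0 0; 0.0876 0 0 -0.115 0 0 0; 0.0876 0.345 0.2815 -0.105 0 0 -0.5226; 0.0876 0.345 0.2815 -0.105 0 0 -0.5226; 0.0876 0.345 0.2815 -0.105 0 0 -0.5226; 0.0876 0.345 0.2815 -0.105 0 0 -0.5226; 0.0876 0.345 0.2815 -0.105 0 0 -0.5226; 0.0876 0.345 0.2815 -0.105 0 0 -0.5226; 0.0876 0.345 0.2815 -0.105 0 0 -0.5226; 0.0876 0.345 0.2815 -0.105 0 0 -0.5226; 0.0876 0.345 0.2815 -0.105 0 0 -0.5226; 0.0876 0.345 0.2815 -0.045 0 0 -0.5226; 0.0876 0.345 0.2815 0.0 0 0 -0.5226; 0.0876 0.345 0.2815 0.0 0 0 -0.5226")

```text
clock: 2.6
tool_pos: [0.4558, 0.2527, 0.3992]
orientation: [179.7, 0.5, 10.2]
force: [-0.2, 0.0, -0.6]
opening: 0.0875
```

Run:
```python
from h import *
a=ctrl.snapshot("side");b=ctrl.snapshot("top")
save(a,'s1');save(b,'t1')
row((.457,.255,.189),10.3)
```

```text
[-1.000e-04 -8.000e-04  2.159e-01] [0.0019 0.0011 0.0005]
```

View pics/s1.png

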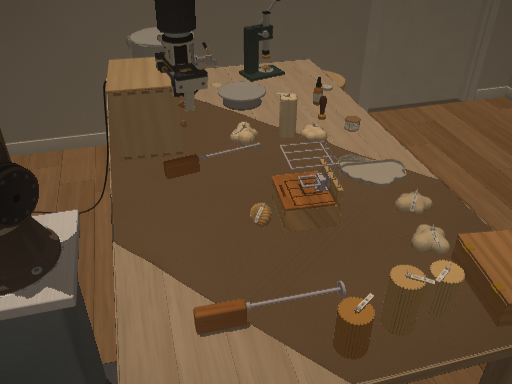

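View pics/t1.png

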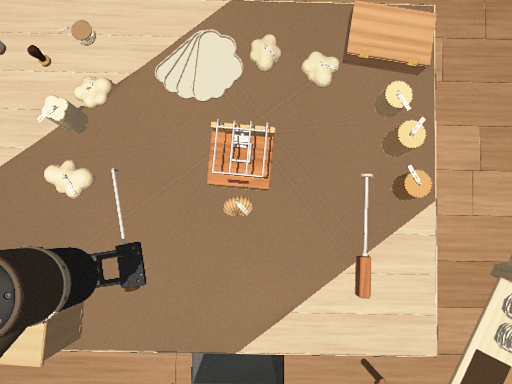

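Run:
```python
from h import *
b=ctrl.snapshot("top");a=ctrl.snapshot('side')
yh=np.array([-.179,.984,0]);xh=np.array([.984,.179,0])
im=cv2.cvtColor(b['image'],cv2.COLOR_RGB2BGR)[200:340,40:200];im=cv2.resize(im,None,fx=5,fy=4.2)
im=cv2.resize(cv2.cvtColor(b['image'],cv2.COLOR_RGB2BGR)[210:330,50:190],None,fx=5,fy=5)
im2=cv2.resize(cv2.cvtColor(a['image'],cv2.COLOR_RGB2BGR)[30:130,130:240],None,fx=6,fy=6)
c=np.array([.4558,.2527,0])
for z,col in((.399-.112,(0,255,0)),(.399,(0,0,255))):
    for I,p,o,k in((im,b,(50,210),5),(im2,a,(130,30),6)):
        pts=[(proj(p,c+[0,0,z]+sx*.039*xh+sy*.0965*yh)-np.array(o)+.5)*k for sx,sy in((-1,-1),(-1,1),(1,1),(1,-1))]
        cv2.polylines(I,[np.int32(pts)],True,col,1)
cv2.imwrite('pics/g.png',im);cv2.imwrite('pics/g2.png',im2)
```

```text
(no output)
```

View pics/g.png

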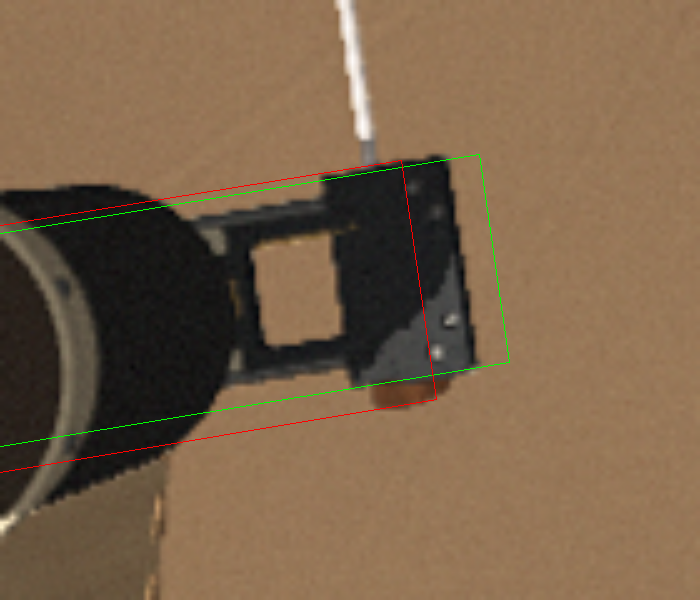

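View pics/g2.png

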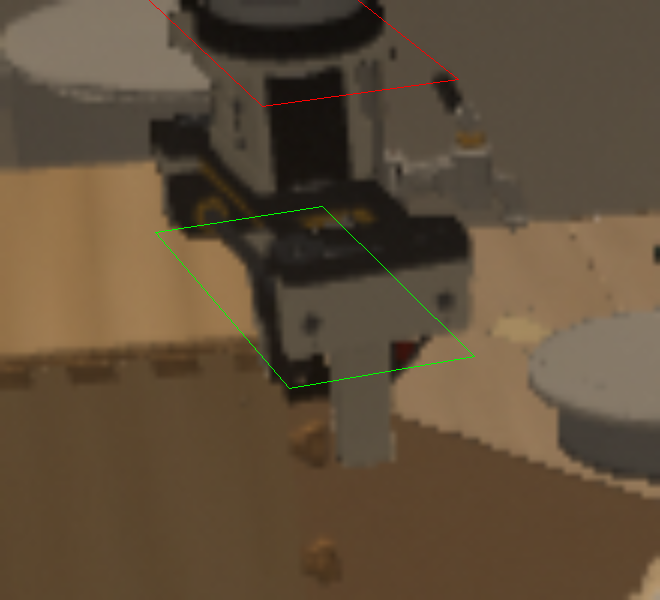

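Request:
carry_out(moves="0.0876 0 0 0.05 0 0 0; 0.0876 0 0 0.10 0 0 0; 0.0876 0 0 0.15 0 0 0; 0.0876 0 0 0.18 0 0 0; 0.0876 0 0 0.205 0 0 0; 0.0876 0 0 0.216 0 0 0; 0.0876 0 0 0.216 0 0 0; 0.0876 0 0 0.216 0 0 0")

```text
clock: 3.6
tool_pos: [0.458, 0.2557, 0.1904]
orientation: [-179.9, -0.1, 10.4]
force: [0.4, 0.3, 0.3]
opening: 0.0878
```

Run:
```python
from h import *
a=ctrl.snapshot("side");b=ctrl.snapshot("top")
print(ctrl.get_obs()['tool_pos'],ctrl.get_obs()['force'])
I=cv2.resize(cv2.cvtColor(a['image'],cv2.COLOR_RGB2BGR)[80:200,130:280],None,fx=5,fy=5)
J=cv2.resize(cv2.cvtColor(b['image'],cv2.COLOR_RGB2BGR)[150:310,50:200],None,fx=4,fy=3.7)
cv2.imwrite('pics/s2.png',I);cv2.imwrite('pics/t2.png',J)
```

```text
[0.45785567 0.25546612 0.19051984] [-0.3321395  -0.24299302  0.5308951 ]
```

View pics/s2.png

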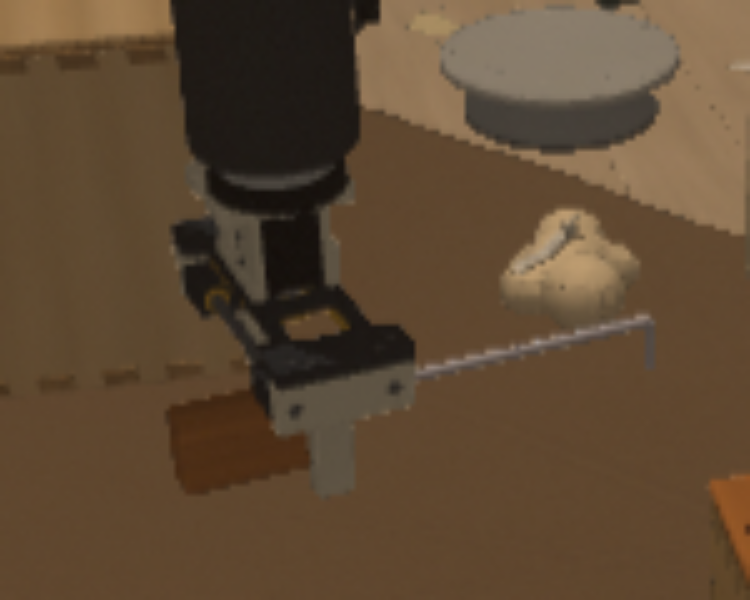

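View pics/t2.png

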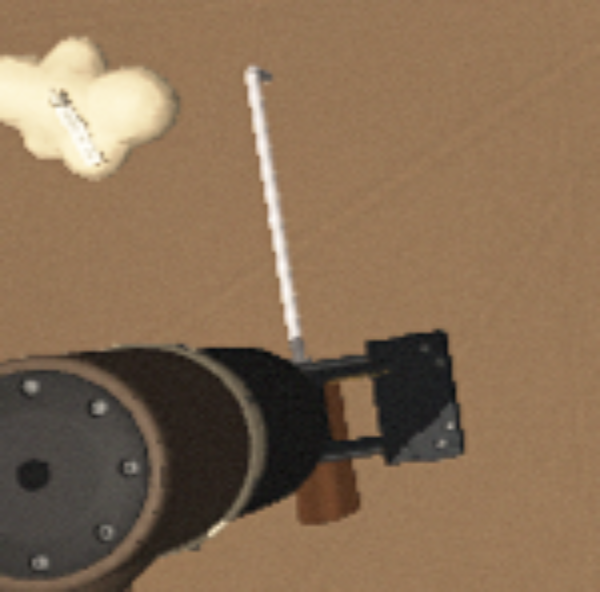

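Both views show the fingers straddling the handle, with the near finger at about (330,455) in the side crop. I'll close on it.

Request:
carry_out(moves="0.02 0 0 0 0 0 0; 0.02 0 0 0 0 0 0; 0.02 0 0 0 0 0 0; 0.02 0 0 0 0 0 0; 0.02 0 0 0 0 0 0; 0.02 0 0 0 0 0 0; 0.02 0 0 0 0 0 0; 0.02 0 0 0 0 0 0; 0.02 0 0 0 0 0 0; 0.02 0 0 0 0 0 0")

```text
clock: 4.7
tool_pos: [0.4572, 0.2547, 0.1887]
orientation: [-180.0, -0.0, 10.3]
force: [0.1, 0.9, -0.4]
opening: 0.0281
```

Request:
carry_out(moves="0.01 0 0 -0.01 0 0 0; 0.01 0 0 -0.03 0 0 0; 0.01 0 0 -0.06 0 0 0; 0.01 0 0 -0.09 0 0 0; 0.01 0 0 -0.12 0 0 0; 0.01 0 0 -0.14 0 0 0; 0.01 0 0 -0.15 0 0 0; 0.01 0 0 -0.15 0 0 0; 0.01 0 0 -0.15 0 0 0")

```text
clock: 5.6
tool_pos: [0.4568, 0.2542, 0.3378]
orientation: [180.0, 0.1, 10.3]
force: [-0.1, -0.8, -1.2]
opening: 0.028
```

Run:
```python
from h import *
a=ctrl.snapshot("side");b=ctrl.snapshot("top")
o=ctrl.get_obs();print(o['tool_pos'],o['force'],o['moment'],o['opening'])
I=cv2.resize(cv2.cvtColor(a['image'],cv2.COLOR_RGB2BGR)[30:180,130:300],None,fx=4.5,fy=4)
J=cv2.resize(cv2.cvtColor(b['image'],cv2.COLOR_RGB2BGR)[120:270,50:200],None,fx=4,fy=4)
cv2.imwrite('pics/s3.png',I);cv2.imwrite('pics/t3.png',J)
row((.45,.05,.30),-4)
for z in (.267,): print(ctrl.mark_of(a,"hooked_rod"),ctrl.mark_of(b,"hooked_rod"))
```

```text
[0.45684443 0.25428393 0.33728151] [-0.40083832  0.21362936 -2.29911928] [-0.05166961 -0.04021449  0.00431313] 0.02781295092406569
[-0.0431  0.1997  0.0376] [0.0016 0.002  0.2494]
[{'at': [125.3, 179.0], 'confidence': 0.75}] []
```

View pics/s3.png

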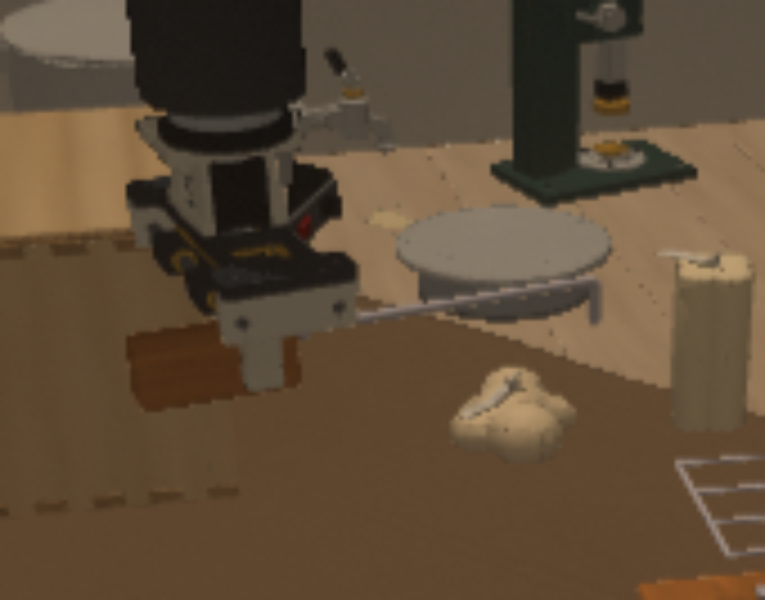

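View pics/t3.png

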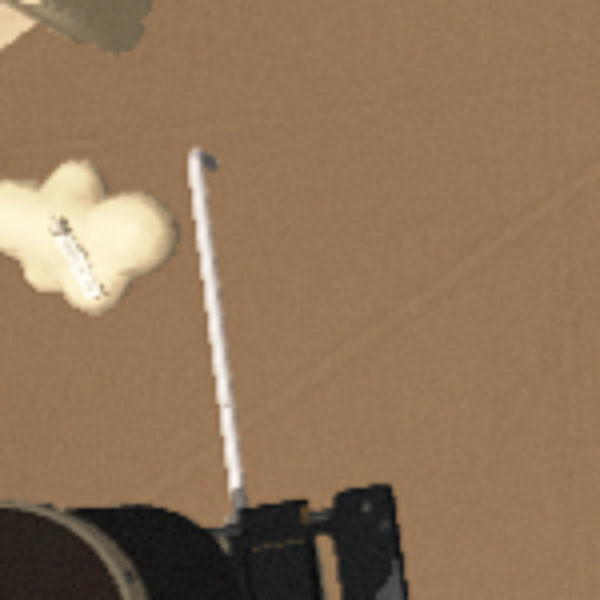

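Run:
```python
from h import *
a=ctrl.snapshot("side");b=ctrl.snapshot("top")
o=ctrl.get_obs();p0=o['tool_pos'];R0=Ro.from_euler('xyz',o['orientation'],degrees=True)
X,e=tri(a,(262.5,101),b,(99.3,158.2));print(X,e,R0.inv().apply(X-p0))
Y,e=tri(a,(262.5,110.3),b,(102.3,160.2));print(Y,e,R0.inv().apply(Y-p0))
pred=p0+R0.apply([.23,0,.159-.008]);print('pred corner',pred,proj(a,pred),proj(b,pred))
pred=p0+R0.apply([.23,0,.159+.026]);print('pred tip',pred,proj(a,pred),proj(b,pred))
```

```text
[0.68318623 0.29160009 0.18189236] 0.002929346362619245 [0.22921325 0.00384447 0.1556348 ]
[0.68404775 0.29485485 0.15160042] 0.003562789665445249 [0.23068118 0.0007667  0.18592192]
pred corner [0.68327787 0.29552877 0.18652241] [261.65556582  98.97073255] [ 96.90608202 157.09044695]
pred tip [0.68324145 0.29548849 0.15252245] [261.55887605 109.98980217] [102.07305908 159.70701514]
```

Run:
```python
from h import *
row((.40,.15,.338),-4); row((.408,.0136,.338),-4);row((.408,.0136,.298),-4)
```

```text
[-0.0749  0.0927 -0.    ] [0.0011 0.0011 0.2496]
[-9.140e-02  2.283e-01  2.000e-04] [0.0011 0.0011 0.2496]
[-0.0914  0.2283  0.0402] [0.0011 0.0011 0.2496]
```

Request:
carry_out(moves="0.01 -0.02 0.02 0 0 0 0.06; 0.01 -0.055 0.055 0 0 0 0.15; 0.01 -0.075 0.093 0 0 0 0.25; 0.01 -0.08 0.13 0 0 0 0.25; 0.01 -0.085 0.165 0 0 0 0.25; 0.01 -0.09 0.2 0 0 0 0.25; 0.01 -0.0915 0.22 0.005 0 0 0.25; 0.01 -0.0915 0.2283 0.015 0 0 0.25; 0.01 -0.0915 0.2283 0.03 0 0 0.25; 0.01 -0.0915 0.2283 0.04 0 0 0.25; 0.01 -0.0915 0.2283 0.04 0 0 0.25; 0.01 -0.0915 0.2283 0.04 0 0 0.25; 0.01 -0.0915 0.2283 0.04 0 0 0.25")

```text
clock: 7.2
tool_pos: [0.4083, 0.0141, 0.2991]
orientation: [-180.0, -0.0, -4.0]
force: [-0.4, 0.1, -1.8]
opening: 0.028
```

Run:
```python
from h import *
a=ctrl.snapshot("side");b=ctrl.snapshot("top")
o=ctrl.get_obs();print(o['tool_pos'],o['orientation'],o['force'],o['moment'],o['opening'])
I=cv2.resize(cv2.cvtColor(a['image'],cv2.COLOR_RGB2BGR)[120:220,220:360],None,fx=5.5,fy=5.5)
J=cv2.resize(cv2.cvtColor(b['image'],cv2.COLOR_RGB2BGR)[110:220,180:300],None,fx=5,fy=5)
cv2.imwrite('pics/s4.png',I);cv2.imwrite('pics/t4.png',J)
p0=o['tool_pos'];R0=Ro.from_euler('xyz',o['orientation'],degrees=True)
for n,z in(('corner',.151),('tip',.185)):
    P=p0+R0.apply([.23,0,z]);print(n,P,(proj(a,P)-[220,120]+.5)*5.5,(proj(b,P)-[180,110]+.5)*5)
```

```text
[0.40823144 0.01400514 0.29914296] [-1.79972969e+02 -5.06131244e-02 -3.98560181e+00] [-0.35763962  0.27765735 -1.37688423] [-0.06148387 -0.00647212  0.0001927 ] 0.028161933988626618
corner [ 0.63781312 -0.00191939  0.14834621] [316.41883996 250.24279243] [289.05551566 368.50598907]
tip [ 0.6378442  -0.00190547  0.11434623] [314.48808468 316.34057254] [290.61006494 376.63496487]
```

View pics/s4.png

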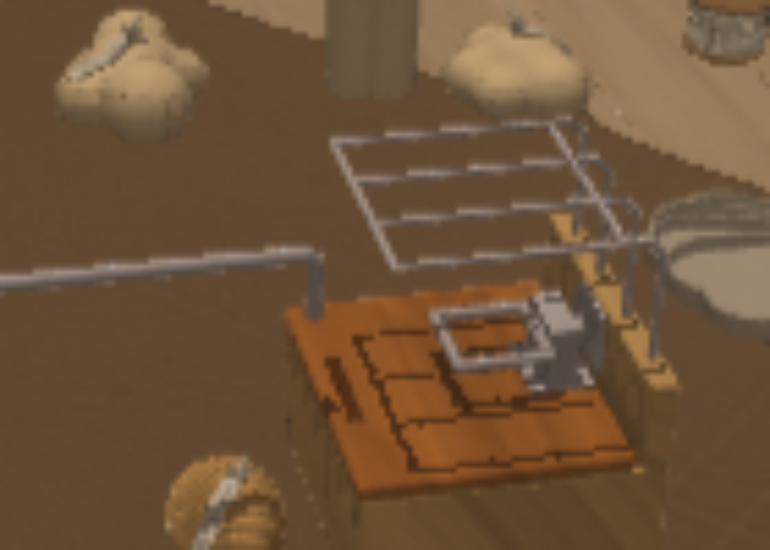

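View pics/t4.png

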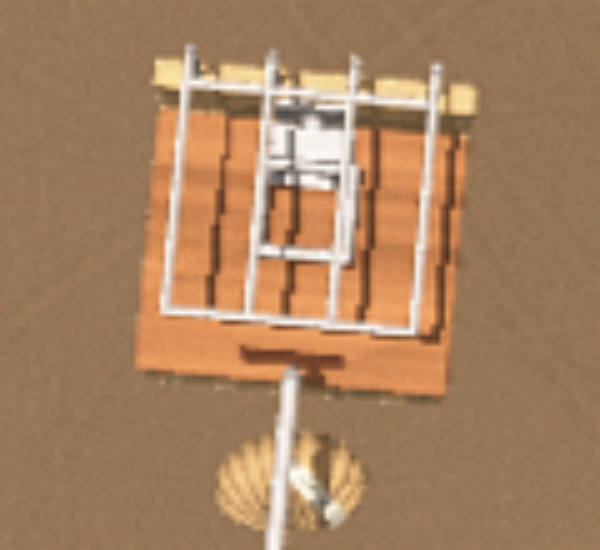

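Run:
```python
from h import *
a=ctrl.snapshot("side");b=ctrl.snapshot("top")
fa=lambda P:(proj(a,P)-[220,120]+.5)*5.5
fb=lambda P:(proj(b,P)-[180,110]+.5)*5
y=np.radians(-4);x=np.array([np.cos(y),np.sin(y)]);n=np.array([-x[1],x[0]])
for c in ((.7173,-.008),(.7173,-.011),(.7165,-.0095)):
    print(c)
    for s,t in((-.018,.018),(.018,.018),(.018,-.018),(-.018,-.018)):
        P=np.r_[np.array(c)+s*x+t*n,.097];print(' ',fa(P).round(),fb(P).round())
```

```text
(0.7173, -0.008)
  [437. 314.] [266. 246.]
  [513. 306.] [273. 170.]
  [537. 348.] [350. 177.]
  [459. 357.] [343. 253.]
(0.7173, -0.011)
  [439. 317.] [272. 246.]
  [516. 309.] [279. 170.]
  [539. 352.] [356. 177.]
  [461. 361.] [349. 253.]
(0.7165, -0.0095)
  [437. 316.] [269. 248.]
  [513. 308.] [276. 171.]
  [536. 351.] [353. 178.]
  [458. 359.] [346. 255.]
```

Request:
carry_out(moves="0.01 0.015 0.001 0 0 0 0; 0.01 0.03 0.001 0 0 0 0; 0.01 0.045 0.001 0 0 0 0; 0.01 0.06 0.001 0 0 0 0; 0.01 0.07 0.001 0 0 0 0; 0.01 0.077 0.001 0 0 0 0; 0.01 0.077 0.001 0 0 0 0; 0.01 0.077 0.001 0 0 0 0; 0.01 0.077 0.001 0 0 0 0")

```text
clock: 8.3
tool_pos: [0.4842, 0.0072, 0.2987]
orientation: [-180.0, 0.0, -4.0]
force: [-1.3, -0.1, -2.1]
opening: 0.0281
```

```bash
cat > look.py <<'E'
import sys
from h import *
n=sys.argv[1]
a=ctrl.snapshot("side");b=ctrl.snapshot("top")
o=ctrl.get_obs();print(o['clock'],o['tool_pos'],o['orientation'],o['force'],o['moment'],o['opening'])
I=cv2.resize(cv2.cvtColor(a['image'],cv2.COLOR_RGB2BGR)[120:220,220:360],None,fx=5.5,fy=5.5)
J=cv2.resize(cv2.cvtColor(b['image'],cv2.COLOR_RGB2BGR)[110:220,180:300],None,fx=5,fy=5)
cv2.imwrite(f'pics/s{n}.png',I);cv2.imwrite(f'pics/t{n}.png',J)
p0=o['tool_pos'];R0=Ro.from_euler('xyz',o['orientation'],degrees=True)
for n,z in(('corner',.151),('tip',.185)):
    P=p0+R0.apply([.23,0,z]);print(n,P,(proj(a,P)-[220,120]+.5)*5.5,(proj(b,P)-[180,110]+.5)*5)
E
python3 look.py 5
```

```text
8.4 [0.48433964 0.00726551 0.2988466 ] [-1.79989857e+02 -1.28471532e-02 -4.00562135e+00] [ 0.64283307 -0.66642635 -1.2639393 ] [-0.02253709 -0.01272107 -0.00554519] 0.027718301604927012
corner [ 0.71381344 -0.00877669  0.14789818] [486.92476735 235.54477391] [308.11387723 198.35133682]
tip [ 0.71382146 -0.00877122  0.11389818] [482.15428963 301.24260127] [309.05096223 212.07758906]
```

View pics/s5.png

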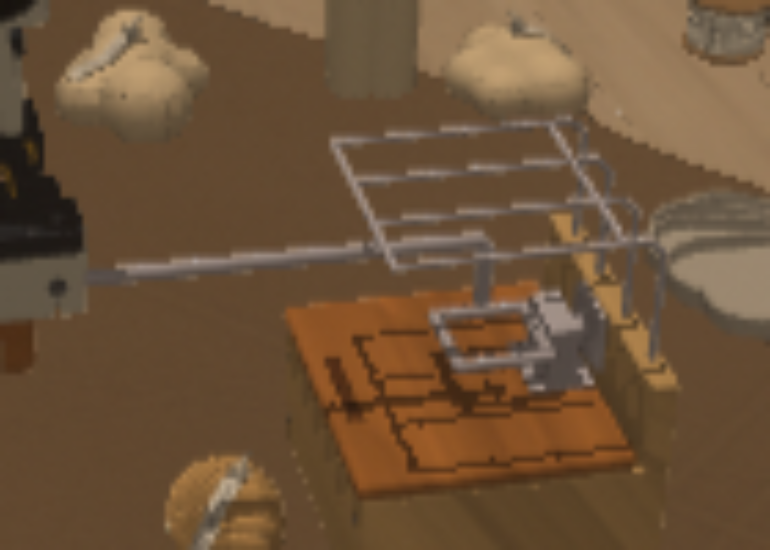

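View pics/t5.png

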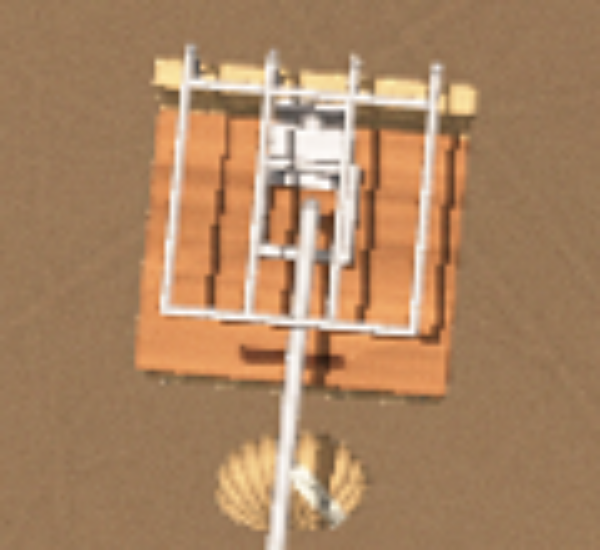

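Request:
carry_out(moves="0.01 0 0 0.006 0 0 0; 0.01 0 0 0.012 0 0 0; 0.01 0 0 0.018 0 0 0; 0.01 0 0 0.024 0 0 0; 0.01 0 0 0.029 0 0 0; 0.01 0 0 0.029 0 0 0; 0.01 0 0 0.029 0 0 0")

```text
clock: 9.1
tool_pos: [0.4848, 0.0072, 0.2695]
orientation: [180.0, 0.0, -4.0]
force: [0.9, 0.3, -2.0]
opening: 0.028
```

```bash
python3 look.py 6
```

```text
9.2 [0.48487839 0.00728114 0.2698459 ] [-1.79995788e+02 -1.87571770e-02 -4.01573029e+00] [-0.89536469  0.19738583 -1.65367657] [-0.04369226  0.05471864  0.02411948] 0.02784264571304375
corner [ 0.71436379 -0.00881823  0.11892121] [484.03752544 291.55757688] [309.04177881 208.92910256]
tip [ 0.71437507 -0.00881652  0.08492121] [479.39024157 355.43070627] [309.93175799 221.93612967]
```

View pics/s6.png

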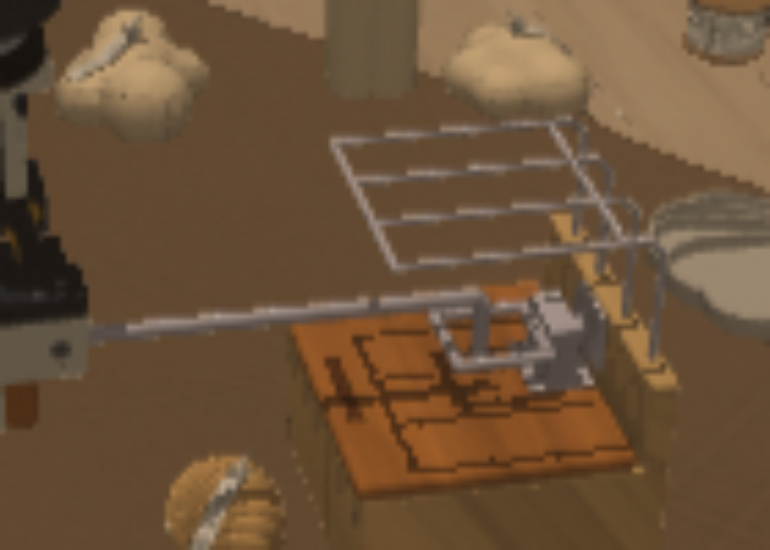

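View pics/t6.png

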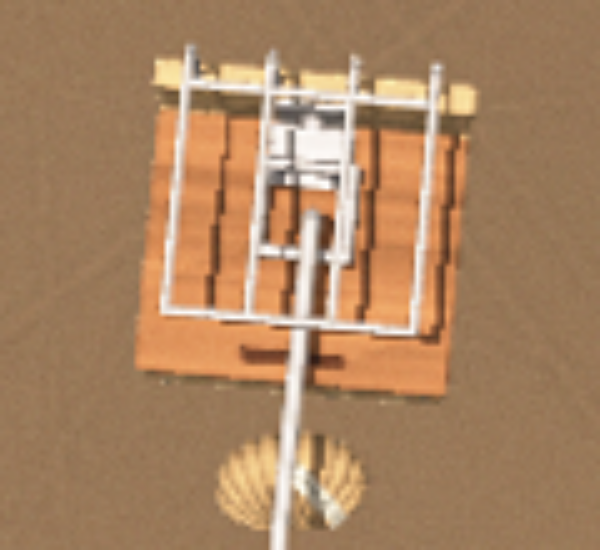

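Request:
carry_out(moves="0.01 -0.004 0 0 0 0 0; 0.01 -0.008 0 0 0 0 0; 0.01 -0.012 0 0 0 0 0; 0.01 -0.016 0 0 0 0 0; 0.01 -0.02 0 0 0 0 0; 0.01 -0.024 0 0 0 0 0; 0.01 -0.028 0 0 0 0 0; 0.01 -0.032 0 0 0 0 0; 0.01 -0.036 0 0 0 0 0; 0.01 -0.039 0 0 0 0 0; 0.01 -0.039 0 0 0 0 0")

```text
clock: 10.3
tool_pos: [0.4453, 0.0099, 0.2697]
orientation: [180.0, 0.0, -4.0]
force: [-0.1, -0.5, -0.7]
opening: 0.028
```

```bash
python3 look.py 7
```

```text
10.4 [0.44547583 0.00990077 0.26955538] [ 1.79986290e+02  4.55731651e-02 -4.02147473e+00] [ 0.61983122 -0.03321426 -0.32272749] [-0.00039339 -0.15546464  0.05421616] 0.02767068384095395
corner [ 0.67478711 -0.00625682  0.11837249] [397.58237863 302.03786329] [301.67390539 295.11662574]
tip [ 0.67475957 -0.00626304  0.08437251] [394.24836542 366.10951013] [302.8168988  305.47190389]
```

View pics/s7.png

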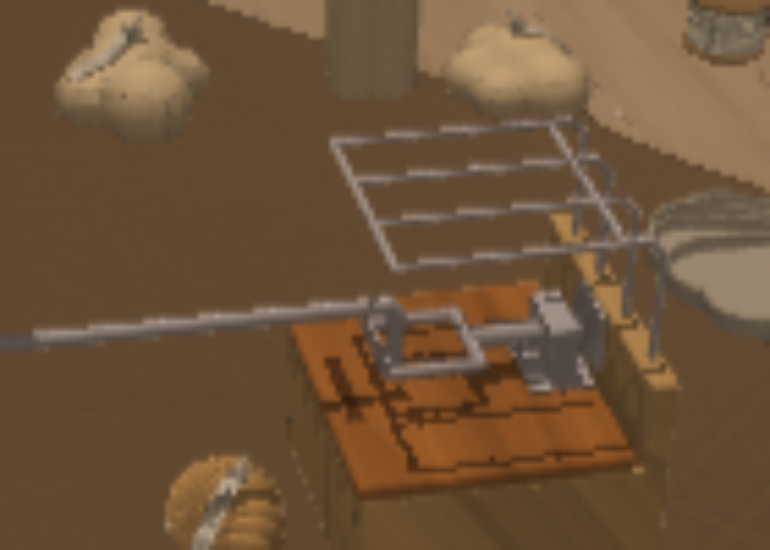

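View pics/t7.png

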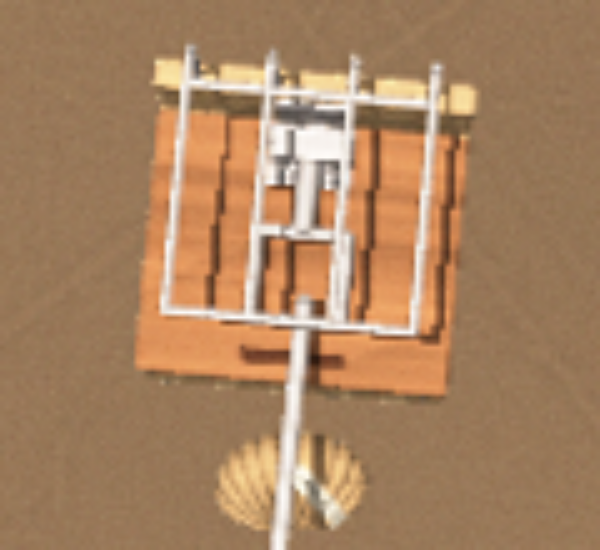

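Request:
carry_out(moves="0.01 -0.001 0 0 0 0 0; 0.01 -0.002 0 0 0 0 0; 0.01 -0.003 0 0 0 0 0; 0.01 -0.004 0 0 0 0 0; 0.01 -0.004 0 0 0 0 0")

```text
clock: 10.9
tool_pos: [0.4422, 0.0104, 0.2699]
orientation: [-180.0, -0.1, -4.0]
force: [4.2, -0.9, -2.8]
opening: 0.0273
```

Request:
carry_out(moves="0.01 -0.001 0 0 0 0 0; 0.01 -0.002 0 0 0 0 0; 0.01 -0.002 0 0 0 0 0")

```text
clock: 11.2
tool_pos: [0.4415, 0.0108, 0.2704]
orientation: [-179.9, -0.2, -4.0]
force: [10.6, -2.9, -5.1]
opening: 0.0285
```

```bash
python3 look.py 8
```

```text
11.3 [0.44147813 0.01082965 0.27043481] [-179.93131554   -0.23707552   -4.00287692] [10.59958419 -1.27012362 -4.87313835] [-0.86561416 -3.2585745  -0.34816235] 0.027858918612922248
corner [ 0.671551   -0.00508877  0.12038789] [389.97340329 297.82770408] [298.88657786 301.50583407]
tip [ 0.67169419 -0.00505793  0.0863882 ] [387.09644691 361.91979042] [300.04989184 311.31499132]
```

View pics/t8.png

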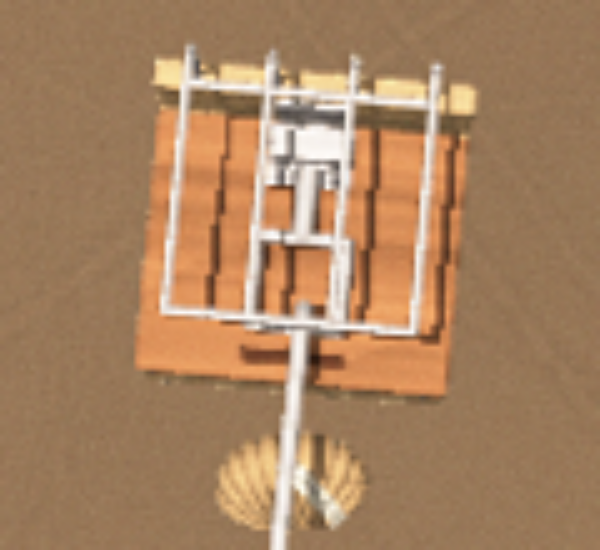

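View pics/s8.png

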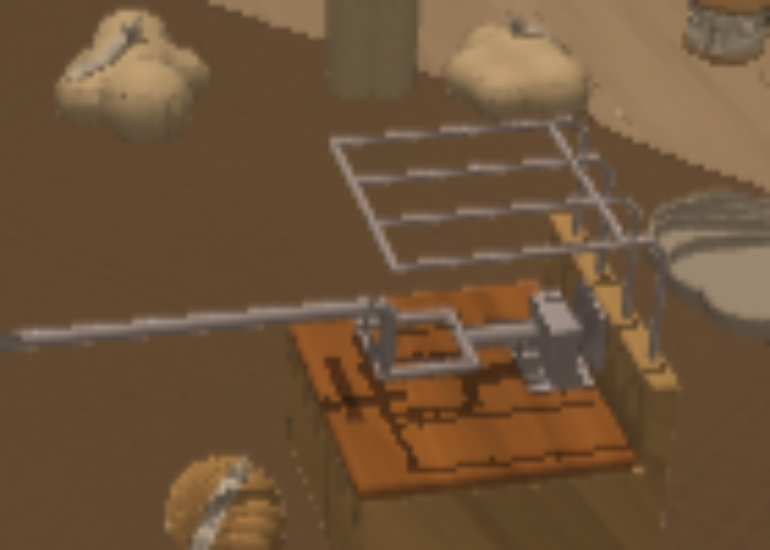

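Request:
carry_out(moves="0.01 -0.001 0 0 0 0 0; 0.01 -0.002 0 0 0 0 0; 0.01 -0.002 0 0 0 0 0")

```text
clock: 11.6
tool_pos: [0.4407, 0.0113, 0.2711]
orientation: [-179.9, -0.4, -4.0]
force: [14.6, -2.6, -5.7]
opening: 0.0279
```

Request:
carry_out(moves="0.01 0.004 0 0 0 0 0; 0.01 0.008 0 0 0 0 0; 0.01 0.014 0 0 0 0 0; 0.01 0.014 0 0 0 0 0; 0.01 0.014 0 -0.006 0 0 0; 0.01 0.014 0 -0.014 0 0 0; 0.01 0.014 0 -0.022 0 0 0; 0.01 0.014 0 -0.029 0 0 0; 0.01 0.014 0 -0.029 0 0 0; 0.01 0.014 0 -0.029 0 0 0")

```text
clock: 12.6
tool_pos: [0.4517, 0.0096, 0.299]
orientation: [-180.0, -0.0, -4.0]
force: [0.4, -0.3, -2.0]
opening: 0.0279
```

```bash
python3 look.py 9
```

```text
12.7 [0.45162159 0.0094964  0.29847608] [ 1.79999581e+02  1.80852737e-02 -4.02771716e+00] [ 0.35161743  0.96026116 -2.38678443] [0.01422803 0.01497162 0.05364589] 0.027736689677912197
corner [ 0.6810059  -0.00665633  0.14740349] [414.30156048 244.17081895] [301.83744585 271.84111492]
tip [ 0.68099518 -0.00665583  0.11340349] [410.67737925 310.0368934 ] [302.99275691 283.21250955]
```

View pics/s9.png

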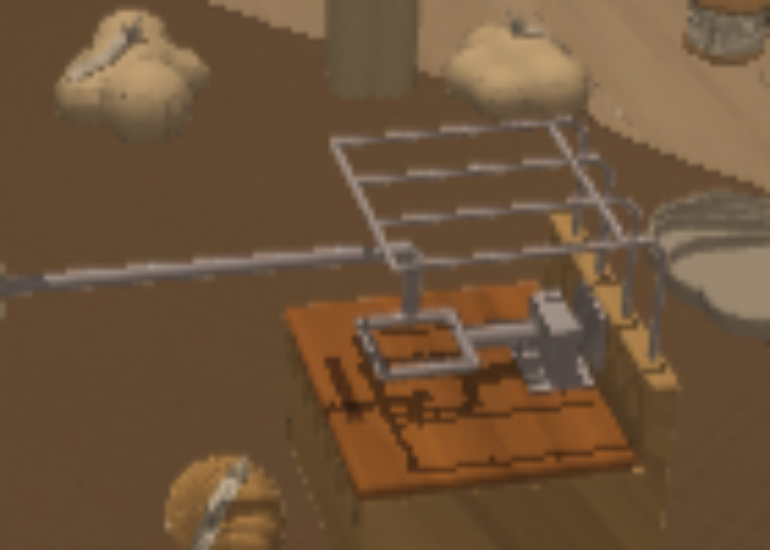

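View pics/t9.png

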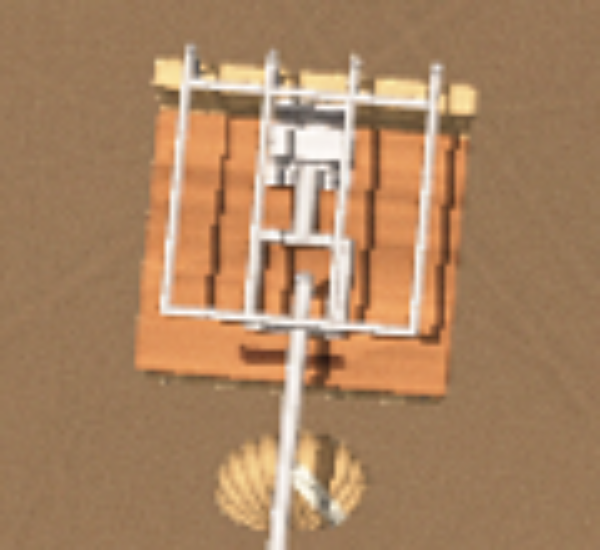

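Request:
carry_out(moves="0.01 -0.01 0 0 0 0 0; 0.01 -0.022 0 0 0 0 0; 0.01 -0.034 0 0 0 0 0; 0.01 -0.044 0 0 0 0 0; 0.01 -0.048 0 0 0 0 0; 0.01 -0.048 0 0 0 0 0; 0.01 -0.048 0 -0.01 0 0 0; 0.01 -0.048 0 -0.03 0 0 0; 0.01 -0.048 0 -0.04 0 0 0; 0.01 -0.048 0 -0.04 0 0 0")

```text
clock: 13.7
tool_pos: [0.4048, 0.0132, 0.3403]
orientation: [-179.9, -0.2, -4.0]
force: [-0.0, 0.3, -0.7]
opening: 0.0277
```

```bash
python3 look.py 10
python3 - <<'E'
from h import *
row((.42,.12,.338),-4);row((.46,.2035,.338),10);row((.46,.2035,.196),10)
E
```

```text
13.8 [0.40391891 0.01287735 0.3385216 ] [-1.79973453e+02 -9.38869770e-03 -4.04392982e+00] [-0.51610305  0.57340156 -2.73261169] [-0.02521623  0.02701302  0.00671122] 0.027666942535489302
corner [ 0.63337588 -0.0032745   0.18755931] [309.7520754  174.01007566] [290.07355609 368.81751748]
tip [ 0.63338255 -0.00325918  0.15355931] [307.83848895 242.83064719] [291.6508151  377.31564859]
[ 0.0085 -0.108   0.0006] [-0.0005 -0.0002 -0.0008]
[ 0.0425 -0.1941  0.0006] [-4.000e-04 -2.000e-04 -2.451e-01]
[ 0.0425 -0.194   0.1426] [-4.000e-04 -2.000e-04 -2.451e-01]
```

View pics/s10.png

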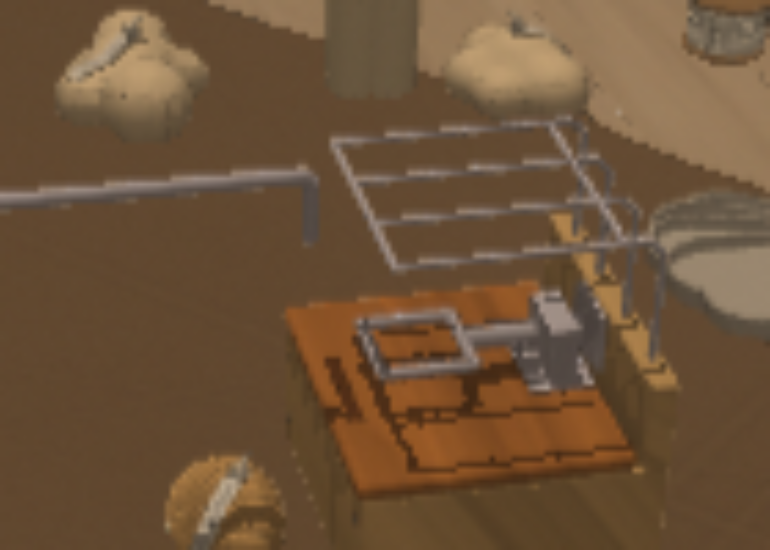

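Request:
carry_out(moves="0.01 0 -0.02 0 0 0 0; 0.01 0.0 -0.05 0 0 0 0; 0.01 0.002 -0.08 0 0 0 -0.05; 0.01 0.01 -0.11 0 0 0 -0.13; 0.01 0.022 -0.14 0 0 0 -0.2; 0.01 0.035 -0.17 0 0 0 -0.245; 0.01 0.0425 -0.19 0 0 0 -0.245; 0.01 0.0425 -0.194 0.02 0 0 -0.245; 0.01 0.0425 -0.194 0.05 0 0 -0.245; 0.01 0.0425 -0.194 0.08 0 0 -0.245; 0.01 0.0425 -0.194 0.105 0 0 -0.245; 0.01 0.0425 -0.194 0.125 0 0 -0.245; 0.01 0.0425 -0.194 0.137 0 0 -0.245; 0.01 0.0425 -0.194 0.137 0 0 -0.245; 0.01 0.0425 -0.194 0.137 0 0 -0.245")

```text
clock: 15.3
tool_pos: [0.4599, 0.2034, 0.2012]
orientation: [179.9, 0.1, 10.0]
force: [0.3, 0.0, -1.0]
opening: 0.028
```

Run:
```python
from h import *
a=ctrl.snapshot("side");b=ctrl.snapshot("top")
o=ctrl.get_obs();print(o['clock'],o['tool_pos'],o['orientation'],o['force'],o['opening'])
cv2.imwrite('pics/s11.png',cv2.resize(cv2.cvtColor(a['image'],cv2.COLOR_RGB2BGR)[90:240,150:350],None,fx=4,fy=4))
cv2.imwrite('pics/t11.png',cv2.resize(cv2.cvtColor(b['image'],cv2.COLOR_RGB2BGR)[130:280,50:250],None,fx=4,fy=4))
```

```text
15.4 [0.4601929  0.20364487 0.20213157] [-1.79981652e+02 -3.75643771e-02  1.00239185e+01] [ 0.80742708  0.0517526  -0.88213894] 0.027808666510553397
```

View pics/s11.png

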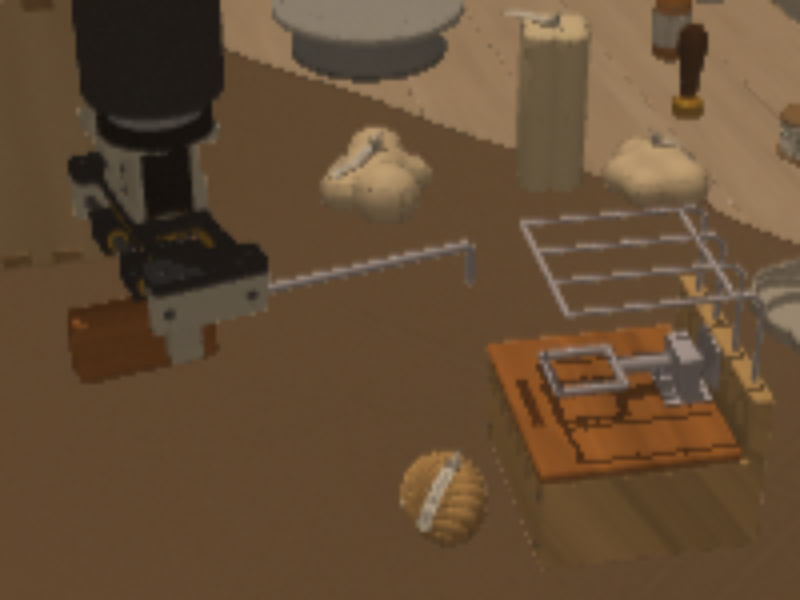

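View pics/t11.png

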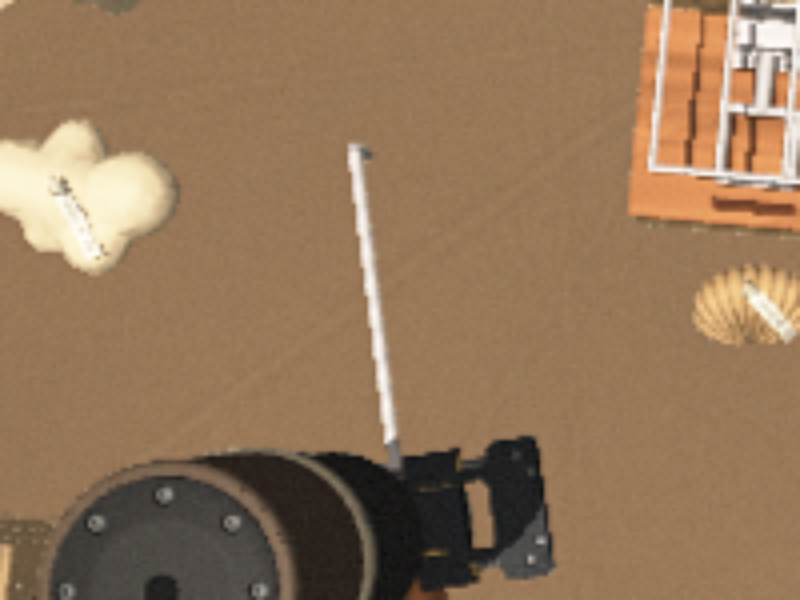

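Clear space below; I'll lower slowly from 0.202 to about 0.189, watching the force.

Request:
carry_out(moves="0.01 0 0 0.004 0 0 0; 0.01 0 0 0.007 0 0 0; 0.01 0 0 0.009 0 0 0; 0.01 0 0 0.011 0 0 0; 0.01 0 0 0.011 0 0 0; 0.01 0 0 0.011 0 0 0")

```text
clock: 16.0
tool_pos: [0.46, 0.2034, 0.1906]
orientation: [180.0, 0.0, 10.0]
force: [-0.2, 0.0, -2.7]
opening: 0.0279
```

Request:
carry_out(moves="0.01 0 0 0.001 0 0 0; 0.01 0 0 0.001 0 0 0; 0.01 0 0 0.001 0 0 0; 0.01 0 0 0.002 0 0 0; 0.01 0 0 0.002 0 0 0")

```text
clock: 16.5
tool_pos: [0.46, 0.2035, 0.1889]
orientation: [-180.0, -0.0, 10.0]
force: [-0.7, -0.1, 1.0]
opening: 0.0278
```

Request:
carry_out(moves="0.01 0 0 0.0005 0 0 0; 0.032 0 0 0.0005 0 0 0; 0.036 0 0 0 0 0 0; 0.045 0 0 0 0 0 0; 0.06 0 0 0 0 0 0; 0.08 0 0 0 0 0 0; 0.08 0 0 0 0 0 0; 0.08 0 0 0 0 0 0; 0.08 0 0 0 0 0 0")

```text
clock: 17.4
tool_pos: [0.4599, 0.2034, 0.1886]
orientation: [180.0, 0.0, 10.0]
force: [-0.9, 0.3, -0.5]
opening: 0.0769
```

Request:
carry_out(moves="0.08 0 0 -0.01 0 0 0; 0.08 0 0 -0.03 0 0 0; 0.08 0 0 -0.06 0 0 0; 0.08 0 0 -0.1 0 0 0; 0.08 0 0 -0.15 0 0 0; 0.08 0 0 -0.2 0 0 0; 0.08 -0.05 0 -0.2 0 0 0; 0.08 -0.08 0 -0.2 0 0 0; 0.08 -0.08 0 -0.2 0 0 0; 0.08 -0.08 0 -0.2 0 0 0")

```text
clock: 18.4
tool_pos: [0.3806, 0.1893, 0.3899]
orientation: [-179.9, -0.1, 10.1]
force: [-0.3, 0.4, 0.5]
opening: 0.0797
```

```bash
python3 look.py 12
python3 - <<'E'
from h import *
a=ctrl.snapshot("side");b=ctrl.snapshot("top");save(a,'s13');save(b,'t13')
o=ctrl.get_obs();print(o['clock'],o['tool_pos'],o['force'],o['opening'])
T=lambda u,v:(195+u/5,110+v/5)
for l in("hooked_rod","bolt_loop","push_rod"):
    p,q=ctrl.mark_of(a,l),ctrl.mark_of(b,l)
    print(l,[ (x['at'],x['confidence']) for x in p+q])
    if p and q: print(tri(a,p[0]['at'][::-1],b,q[0]['at'][::-1]))
E
```

```text
18.5 [0.38152133 0.18975017 0.38920228] [-1.79978406e+02 -4.61064470e-02  1.00321549e+01] [-0.96671561  0.02492587 -0.5350208 ] [-0.0422198  -0.02446901 -0.01543331] 0.07966968006307143
corner [0.60811433 0.22989356 0.23838743] [ 119.17904511 -143.86053779] [-298.82259692  406.28626115]
tip [0.60813904 0.22991094 0.20438744] [120.39323928 -78.23760657] [-275.7218224   413.88004812]
18.6 [0.38172997 0.18977192 0.3885764 ] [0.60593241 0.13016875 0.25432068] 0.07981958512430155
hooked_rod [([186.4, 187.2], 0.65), ([268.8, 156.2], 0.94)]
(array([ 0.43759045,  0.20060378, -0.00867081]), np.float64(0.005911179883279295))
bolt_loop [([181.2, 294.4], 0.47), ([167.4, 237.8], 0.75)]
(array([ 0.68248207, -0.00147557,  0.09416196]), np.float64(0.0034740493836968337))
push_rod [([326.1, 222.3], 0.95), ([179.7, 188.3], 0.26), ([275.9, 358.4], 0.97)]
(array([ 0.42964801, -0.30972117, -0.00867763]), np.float64(0.007948177454484546))
```

View pics/s13.png

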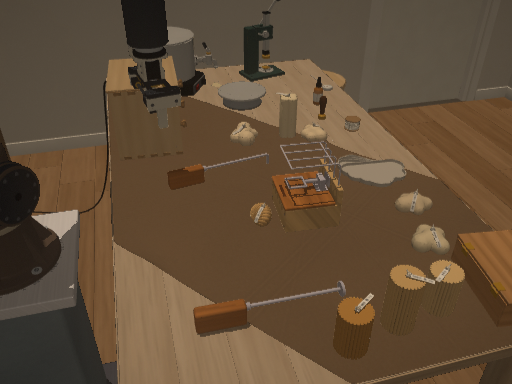

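View pics/t13.png

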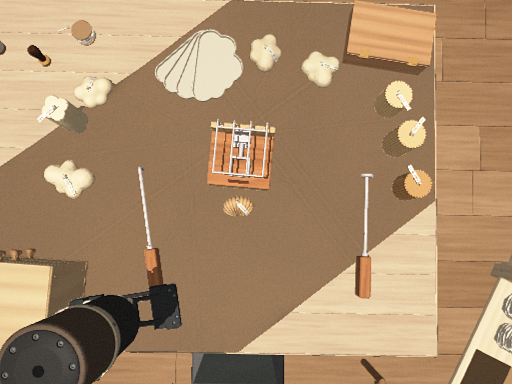

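View pics/s12.png

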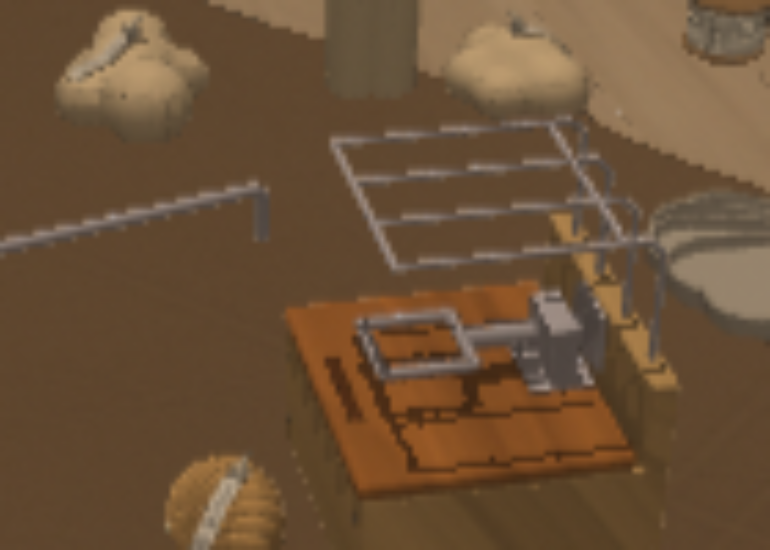

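View pics/t12.png

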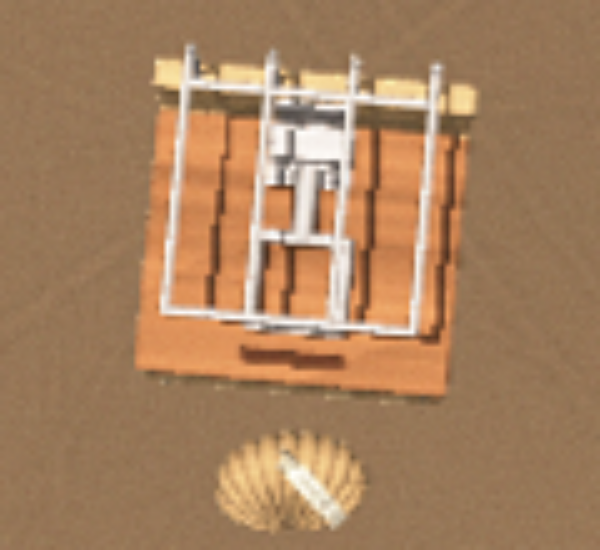

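Run:
```python
from h import *
a=ctrl.snapshot("side");b=ctrl.snapshot("top")
yaw=np.radians(10.2);x=np.array([np.cos(yaw),np.sin(yaw),0])
I=cv2.resize(cv2.cvtColor(a['image'],cv2.COLOR_RGB2BGR)[140:200,155:285],None,fx=6,fy=6)
n=np.array([-x[1],x[0],0]);O=np.array([.4395,.2,0])
L=lambda p,q:cv2.line(I,*[tuple(int(v) for v in (proj(a,X)-[154.5,139.5])*6) for X in(p,q)],(0,255,0),1)
W=lambda u,v,z:O+u*x+v*n+[0,0,z]
for v in(-.014,.014):
    for z in(0,.05): L(W(-.05,v,z),W(.05,v,z))
    for u in(-.05,.05): L(W(u,v,0),W(u,v,.05))
L(W(.05,0,.038),W(.25,0,.038));L(W(.25,0,.038),W(.25,0,.004))
cv2.imwrite('pics/ov2.png',I)
```

```text
(no output)
```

View pics/ov2.png

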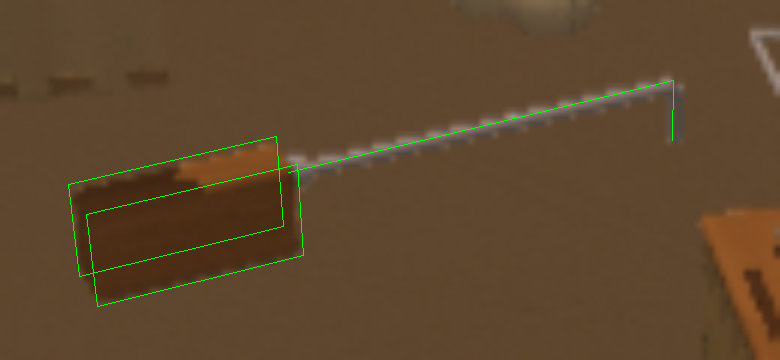

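The rod stands level and flat on the table, matching the model outline, and the bolt is drawn. Handing in.

```bash
python3 -c "
from plant import ctrl
print(ctrl.close_job())"
```

```text
the job is handed in; nothing more can be done
None
```

The bolt is drawn fully open and the hooked rod is back on the table, standing on the underside of its handle; I handed the job in at about 18.7 s.

- **What I did:** I gripped the hooked rod across its handle and passed it in under the guard from the near side. I lowered the hook into the loop and pulled until the force climbed well past the bolt's friction (4 to 10.6 to 14.6 N with almost no further travel), so it was against its stop. I then freed and withdrew the hook and set the rod down about 60 mm from where it started, at about (0.44, 0.20). The gripper stayed about 23 cm from the bolt.
- **Bolt:** The loop moved from x 0.717 to 0.682, about 35 mm. It stayed there after I withdrew the hook.
- **Hooked rod:** The drawn outline of an upright rod matches the final side picture, so it stands flat. The gripper is open and clear.
- **Bystanders:** The push rod and the shell candle look unmoved in the pictures.
- **What disagreed:** In the last check, the detected origin points of both rods came out about 9 mm below the table. The push rod's also sat 11 mm to the side of its first reading. I put this down to detector error, because the push rod looked the same in the before and after pictures.

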